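# Pin the reagent case shut

### The arm

A 7-joint arm with a two-finger parallel gripper is mounted at the origin on the work surface. World frame = base frame: x ahead of the robot, y to its left, z up, the work surface at z = 0. Lengths are in m, angles in rad, forces in N, time in s.
With the tool pointing down it reaches from about 0.4 to 0.875 m from the base axis. Payload 19.3 kg.
Tool frame: the origin (TCP) lies at the very end of the fingers, on their centre line; the grasp point (between the pads) lies 19 mm behind it (bot.grip_point_offset is the z of the grasp point in the tool frame, in m); z points along the fingers, y is the line along which they close (so a half turn about z gives the same grasp; the last joint's range is limited). The gripper opens to 85 mm and grips with 20 to 120 N. Pads are 22 mm wide; open, the fingers measure 114 mm over their backs; the gripper's body (76 mm by 85 mm) begins 54 mm behind the grasp point. The pads swing forward as they close: fully open they stand 13 mm farther back than shut.
Start: joints at [1.044, 0.521, -0.036, 1.599, 0.021, 1.021, -0.113], TCP at [0.276, -0.561, 0.231] pointing down, gripper open.
Joint ranges: [-2.91, 2.91], [-0.3, 2.13], [-1.5, 1.42], [0.17, 2.43], [-1.26, 4.41], [0.16, 1.93], [-2.52, 2.52]. Speed limits (rad/s): [1.89, 1.89, 2.39, 2.39, 3.01, 3.01, 3.01].

### API

Orientations are given as a rotation vector (axis times angle).
In Python, from plant import bot, viewer gives the robot as it stands. The module is installed in compiled form; this text tells all that it offers. Calls block until the motion is done:
- bot.goto(position, orientation): joint-space move of the TCP to a pose.
- bot.movel(position, frame=None, max_speed=0.15): straight line of the TCP; frame=None keeps the orientation; max_speed is the mean speed in m/s.
- bot.move_j(angles): joint-space move.
- bot.move_gripper(opening, force=None): finger opening in m; force is the grip in N (None keeps the last); returns when the fingers have stopped.
- bot.pause(seconds).
- bot.inverse_kinematics(position, orientation): joint angles nearest the present ones, or None.
- viewer.get_image(name): name is "scene" or "top" or "wrist"; returns a dict with "pixels" (420x560x3 uint8, red, green, blue), "vfov" (degrees; the focal length in pixels is half the picture's height over the tangent of half this angle, whatever the lens; pixels are square), "cx", "cy" (the principal point, pixels), "cam_to_world" (4x4, takes a point from camera to world coordinates); the wrist camera has in their place "tool_from_camera" (4x4, takes a point from camera to tool coordinates, whose origin is the TCP and whose axes are the flange's). Camera axes: x right, y down, z forward; pixel columns grow to the right and rows downward; lengths in m; the calibration is good to about 2 mm. A picture is of the moment at which its call begins: read the wrist's pose just before it. There is no depth.
A pose or a line that the arm cannot do raises bot.IKError and nothing moves.
- bot.finish_job(): hands the job in; it is judged then, once.
Readings, each from a call of its own:
- bot.get_time_s(): time.
- bot.get_joint_positions(): joint angles.
- bot.get_dq(): joint speeds.
- bot.get_joint_torque(): joint torques, N m.
- bot.get_tcp_pos(): TCP position.
- bot.get_eef_rot(): TCP orientation.
- bot.get_wrist_force(): force on the tool from outside, world axes, zero at the start.
- bot.get_torque(): the same for the moment, N m.
- bot.get_gripper_width(): finger opening in m.
- bot.get_grip_force(): force on a finger pad.
Only numpy, scipy, OpenCV 4.12 (cv2) and the standard library are available. Lean on these libraries where they do the work, as an engineer would, in place of code of your own. Each camera call takes 0.05 s, during which the arm holds its last target. There are 200 camera calls.

### The job

Lock the reagent case on the lab bench: take the red-knobbed pin from the wooden rack and put it down through the holes in the yellow lid tongue and the steel lug under it, until its collar rests flat on the tongue, then let go. Leave the blue-knobbed short pin in the rack and do not disturb the jar with the blue cap.

Things in the scene. Friction and masses are not known exactly. Their poses are not given: they have to be found in the camera images.
- lock_pin_grip (a point): Centre of the red upright knob (24 mm diameter, 56 tall; grip its middle, any yaw) of the loose lock pin, z up its axis. Below: collar 40 mm diameter, underside 33 mm under this point; steel stem 14 mm diameter, tapered tip 88 mm under it. 0.12 kg. It stands in either hole (22 mm, 90 apart along the block) of a fixed wooden rack 70 x 160 x 65 mm high, collar on its top; lift 60 mm or more.
- lid_hole (a point): Centre of the 26 mm pin hole at the top face of the yellow tongue (70 mm wide, 8 thick, 100 above the bench) of a fixed cream case's shut, stiff sliding lid; z up, x towards the case (200 x 200 mm, rails 106 high). A fixed steel lug with the same hole lies 26 to 34 mm straight below. Fully home, the knob's centre is 33 mm above this point. A small amber bottle stands 110 mm or more aside.
- short_pin_grip (a point): Centre of the blue knob of the wrong pin, to be left alone: like the lock pin but with a stem only 22 mm long, standing in the rack's other hole. z up its axis.
- jar: White jar with a blue cap, 68 mm diameter, 95 mm tall, loose on the bench beyond the rack, its axis 150 to 210 mm from the rack's centre; to be left alone. Origin: centre of its underside, z up.
Things that resemble listed ones, but are neither listed nor needed, are in the scene too. Leave any turquoise look-alike of the part that bears lock_pin_grip alone.

How it is judged:
By the outcome, as a careful person would: the job done as asked, in the order asked, and still so for the second after the job is handed in, with the robot touching nothing.
It also fails if it takes over 35 s, if anything falls off the work surface, if the arm or the gripper's body presses on something with over 40 N, if the wrist force passes 120 N, or if a joint passes its speed limit or range.

## Working session

There is one attempt and no reset: what is moved stays moved. The work goes in short steps, each a Python script; the robot and the scene stay as the last script left them, time stands still between calls to the robot, and variables do not carry over. Pictures are saved under pics/ and viewed, at most 10 in all, crops included, and the job is handed in when it is done.

```bash
mkdir -p pics; cat > h.py <<'E'
import numpy as np, cv2
from plant import bot, viewer
from scipy.spatial.transform import Rotation as R
def arr(x): return np.array(x,float)
def shot(name,fn=None):
    if name=="wrist":
        p,r=arr(bot.get_tcp_pos()),arr(bot.get_eef_rot())
    d=viewer.get_image(name)
    if name=="wrist":
        T=np.eye(4);T[:3,:3]=R.from_rotvec(r).as_matrix();T[:3,3]=p
        d["cam_to_world"]=T@arr(d["tool_from_camera"])
    d["T"]=arr(d["cam_to_world"]);d["px"]=np.array(d["pixels"])
    d["f"]=d["px"].shape[0]/2/np.tan(np.radians(d["vfov"])/2)
    if fn: cv2.imwrite("pics/"+fn,d["px"][:,:,::-1])
    return d
def ray(d,u,v):
    w=d["T"][:3,:3]@arr([(u-d["cx"])/d["f"],(v-d["cy"])/d["f"],1]); return d["T"][:3,3],w/np.linalg.norm(w)
def onplane(d,u,v,z):
    o,w=ray(d,u,v); return o+w*(z-o[2])/w[2]
def proj(d,p):
    q=np.linalg.inv(d["T"])@np.append(p,1); return q[:2]/q[2]*d["f"]+arr([d["cx"],d["cy"]])
def tri(rays):
    A=sum(np.eye(3)-np.outer(w,w) for o,w in rays);b=sum((np.eye(3)-np.outer(w,w))@o for o,w in rays)
    x=np.linalg.solve(A,b);return x,[np.linalg.norm((np.eye(3)-np.outer(w,w))@(x-o)) for o,w in rays]
def blobs(d,lo,hi,amin=30):
    hsv=cv2.cvtColor(d["px"],cv2.COLOR_RGB2HSV)
    m=cv2.inRange(hsv,lo,hi)
    if lo[0]==0 and hi[0]<=10: m|=cv2.inRange(hsv,(172,lo[1],lo[2]),(180,255,255))
    n,_,s,c=cv2.connectedComponentsWithStats(m)
    return [(c[i].round(1).tolist(),s[i].tolist()) for i in range(1,n) if s[i][4]>=amin]
E
python3 - <<'E'
from h import *
a=shot("scene");b=shot("top");print(bot.get_time_s(), bot.get_eef_rot())
for d in(a,b):
    print(d["f"],d["cx"],d["cy"],d["T"].round(3).tolist())
    print("red",blobs(d,(0,130,60),(8,255,255)));print("yel",blobs(d,(22,120,80),(34,255,255)));print("blue",blobs(d,(100,110,50),(125,255,255)))
cv2.imwrite("pics/a.png",np.hstack([cv2.resize(x["px"],(400,300),interpolation=cv2.INTER_AREA) for x in(a,b)])[:,:,::-1])
cv2.imwrite("pics/s.png",a["px"][:,:,::-1]);cv2.imwrite("pics/t.png",b["px"][:,:,::-1])
E
```

```text
0.1 [-3.05907811e+00 -7.11063412e-01  4.07876056e-04]
494.3107186714 274.32043548797145 208.0939791872066 [[-0.004, 0.819, -0.573, 1.124], [1.0, 0.0, -0.006, 0.006], [-0.005, -0.573, -0.819, 0.896], [0.0, 0.0, 0.0, 1.0]]
red [([364.4, 178.8], [359, 173, 12, 18, 107])]
yel [([151.2, 180.6], [133, 165, 38, 32, 821])]
blue [([7.6, 11.4], [5, 9, 7, 6, 35]), ([40.2, 25.5], [30, 19, 22, 14, 223]), ([27.8, 52.8], [17, 45, 23, 16, 247]), ([14.1, 82.5], [3, 75, 24, 17, 296]), ([4.7, 114.8], [0, 107, 13, 18, 165]), ([409.8, 188.8], [403, 184, 14, 12, 109]), ([369.2, 271.6], [353, 257, 34, 30, 787])]
516.686766177331 277.0675596822461 199.57977514215997 [[-0.012, -0.996, 0.089, 0.485], [-1.0, 0.014, 0.02, -0.002], [-0.021, -0.089, -0.996, 1.122], [0.0, 0.0, 0.0, 1.0]]
red [([193.5, 234.5], [188, 229, 12, 12, 122])]
yel [([415.1, 238.0], [394, 218, 43, 42, 1058])]
blue [([200.0, 138.8], [186, 124, 30, 30, 682]), ([149.9, 220.1], [144, 215, 13, 12, 116])]
```

View pics/s.png

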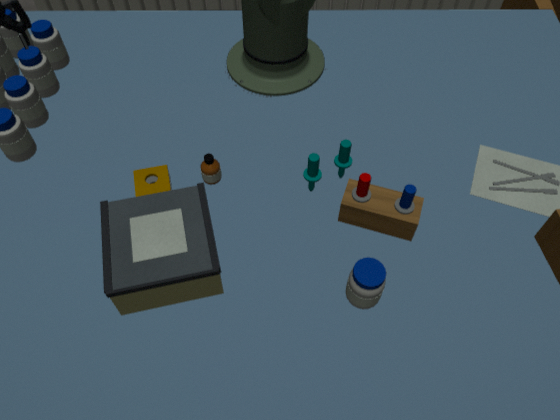

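View pics/t.png

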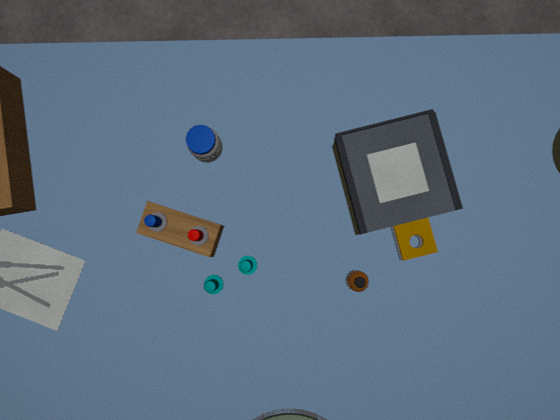

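The scene holds a red knob at scene (364,179) / top (193,234), in a rack hole beside the blue knob at (410,189) / (150,220). Two turquoise look-alikes stand in front of the rack, and the tongue hole is at scene (151,179) / top (416,241). The red knob in the rack is the lock pin. Next I measure it and make a confirming crop.

```bash
python3 - <<'E'
from h import *
a={"px":None}
a=shot("scene");b=shot("top")
for n,u,v in(("red",(364.4,178.8),(193.5,234.5)),("blue",(409.8,188.8),(149.9,220.1)),("jarcap",(369.2,271.6),(200,138.8))):
    print(n,tri([ray(a,*u),ray(b,*v)]))
def hole(d):
    hsv=cv2.cvtColor(d["px"],cv2.COLOR_RGB2HSV);m=cv2.inRange(hsv,(18,120,60),(34,255,255))
    cs,h=cv2.findContours(m,cv2.RETR_CCOMP,cv2.CHAIN_APPROX_NONE)
    for c,hh in zip(cs,h[0]):
        if hh[3]>=0 and len(c)>=12:
            e=cv2.fitEllipse(c);print("hole",e,onplane(d,*e[0],.1))
        elif hh[3]<0 and cv2.contourArea(c)>400: r=cv2.minAreaRect(c);print("tongue",r,[onplane(d,*q,.1).round(3).tolist() for q in cv2.boxPoints(r)])
hole(a);hole(b)
c=lambda d,x,y,w,h:cv2.resize(d["px"][y:y+h,x:x+w],(400,300),interpolation=cv2.INTER_CUBIC)
cv2.imwrite("pics/crop.png",np.hstack([c(a,305,130,120,90),c(b,355,185,120,90)])[:,:,::-1])
# camera mount
w=shot("wrist");print(arr(w["tool_from_camera"]).round(3).tolist(),w["f"])
E
```

```text
red (array([0.50910157, 0.18082662, 0.11907888]), [np.float64(0.0005377823507885739), np.float64(0.000537782350788548)])
blue (array([0.53801371, 0.26542636, 0.12409477]), [np.float64(6.520467277957139e-05), np.float64(6.52046727795413e-05)])
jarcap (array([0.70320455, 0.1732637 , 0.09299515]), [np.float64(2.9672421322364336e-05), np.float64(2.967242132243939e-05)])
tongue ((382.1549072265625, 201.32302856445312), (78.37700653076172, 26.967077255249023), 14.620874404907227) [[0.559, 0.132, 0.1], [0.493, 0.15, 0.1], [0.543, 0.297, 0.1], [0.605, 0.274, 0.1]]
tongue ((150.83599853515625, 180.34800720214844), (26.20672035217285, 36.0454216003418), 79.69515228271484) [[0.473, -0.298, 0.1], [0.455, -0.227, 0.1], [0.523, -0.209, 0.1], [0.539, -0.278, 0.1]]
hole ((150.88531494140625, 178.74234008789062), (9.084360122680664, 13.370587348937988), 81.71646881103516) [ 0.49392377 -0.25339301  0.1       ]
hole ((541.6805419921875, 2.9501044750213623), (3.879377603530884, 6.126645565032959), 179.3589324951172) [-0.12331327  0.73496607  0.1       ]
tongue ((415.2353210449219, 238.44119262695312), (35.89527130126953, 36.1378059387207), 75.96376037597656) [[0.522, -0.21, 0.1], [0.539, -0.279, 0.1], [0.47, -0.293, 0.1], [0.454, -0.225, 0.1]]
hole ((415.749267578125, 241.0202178955078), (14.181936264038086, 14.647971153259277), 103.44733428955078) [ 0.49119725 -0.25254487  0.1       ]
[[0.001, -0.958, -0.288, 0.074], [1.0, 0.001, -0.0, -0.0], [0.001, -0.288, 0.958, -0.142], [0.0, 0.0, 0.0, 1.0]] 364.27107048406936
```

View pics/crop.png

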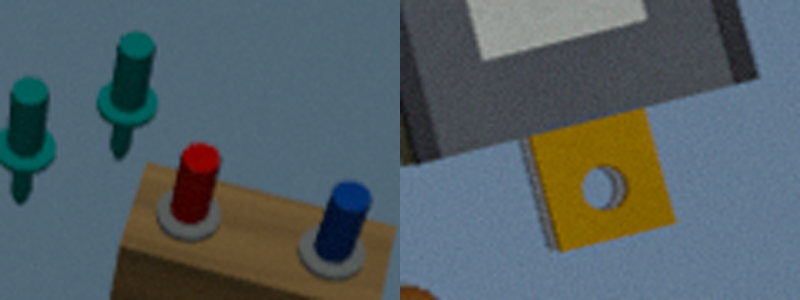

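The crop confirms it: the red knob with a white collar sits in the near rack hole, and the tongue has one round hole. The red–blue spacing comes out at 89 mm (expected 90). Now a close look from above with the wrist camera.

```bash
cat >> h.py <<'E'
def down(deg): return (R.from_euler("z",deg,degrees=True)*R.from_euler("x",180,degrees=True)).as_rotvec()
E
python3 - <<'E'
from h import *
for p,y in(((.509,.181,.25),-19),((.509,.181,.079),-19),((.492,-.253,.25),14),((.492,-.253,.114),14)):print(bot.inverse_kinematics(p,down(y)))
t=bot.get_time_s()
bot.goto((.492,-.253,.23),down(14));bot.pause(.2)
d=shot("wrist","w1.png");np.savez("w1.npz",T=d["T"]);print(bot.get_time_s(),proj(d,(.492,-.253,.1)))
bot.goto((.509,.181,.25),down(-19));bot.pause(.2)
e=shot("wrist","w2.png");print(bot.get_time_s(),proj(e,(.509,.181,.126)))
for dd,lo,hi in((d,(18,120,40),(34,255,255)),):
    m=cv2.inRange(cv2.cvtColor(dd["px"],cv2.COLOR_RGB2HSV),lo,hi)
    cs,h=cv2.findContours(m,cv2.RETR_CCOMP,cv2.CHAIN_APPROX_NONE)
    for c,hh in zip(cs,h[0]):
        if hh[3]>=0 and len(c)>=30: el=cv2.fitEllipse(c);print("hole",el,onplane(dd,*el[0],.1))
print(blobs(e,(0,130,60),(8,255,255)))
cv2.imwrite("pics/w.png",np.hstack([cv2.resize(x["px"],(400,300),interpolation=cv2.INTER_AREA) for x in(d,e)])[:,:,::-1])
E
```

```text
[-0.20339728  0.38071458 -0.3262908   1.79083382  0.14266372  0.99305871
 -2.48848554]
[-0.34965797  0.60698263 -0.13906358  1.93673649  0.13907057  0.60694797
 -2.48100052]
[ 0.42133344  0.38742581 -0.07132046  1.76827797  0.03227181  0.98701803
 -0.98895917]
[ 0.4062609   0.56500065 -0.05286845  1.88882862  0.04452405  0.68888197
 -0.99923317]
1.9083 [282.84056338 200.89817807]
3.7583 [282.93550816 203.85660148]
hole ((282.9662170410156, 199.66064453125), (31.456796646118164, 34.0825080871582), 89.8751220703125) [ 0.49298174 -0.25285573  0.1       ]
[([283.5, 197.4], [269, 176, 30, 42, 992])]
```

View pics/w.png

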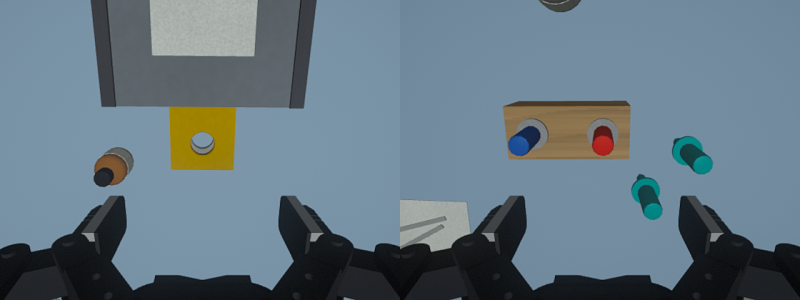

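The left half shows the tongue hole at full-scale (283,200), giving (0.493, −0.253). The right half shows the red knob top at about (284,204), which matches my estimate, with the turquoise pins clear. Now I grasp and lift.

```bash
python3 - <<'E'
from h import *
bot.move_gripper(.06);bot.movel((.509,.181,.079),max_speed=.12)
print(bot.get_wrist_force());bot.move_gripper(0,50);print(bot.get_gripper_width(),bot.get_grip_force())
bot.movel((.509,.181,.23),max_speed=.15)
print(bot.get_gripper_width(),bot.get_wrist_force(),bot.get_time_s())
bot.goto((.4925,-.253,.235),down(14));bot.pause(.2)
e=shot("wrist","w3.png");a=shot("scene","s3.png");b=shot("top")
print(bot.get_tcp_pos(),bot.get_gripper_width(),bot.get_time_s())
# expected stem tip and red blobs
p=arr(bot.get_tcp_pos());print(proj(a,p+[0,0,.019]),proj(b,p+[0,0,.047]),blobs(a,(0,130,60),(8,255,255)),blobs(b,(0,130,60),(8,255,255)))
print("tip in wrist",proj(e,p-[0,0,.069]))
cv2.imwrite("pics/g.png",np.hstack([e["px"][::1,80:480],cv2.resize(a["px"][90:230,80:214],(400,420),interpolation=cv2.INTER_CUBIC)])[:,:,::-1])
E
```

```text
[0.80067444 0.22852951 0.4358429 ]
0.02305674249068846 48.6205780506134
0.02323698139949937 [ 0.23670353  0.42399925 -1.07769583] 7.2833
[ 0.49265255 -0.25270751  0.23499782] 0.022844051611902328 9.2333
[133.46362455 124.97035647] [443.67893711 239.11473187] [([130.4, 121.1], [124, 111, 13, 29, 188])] []
tip in wrist [284.4466284 228.0791579]
```

View pics/g.png

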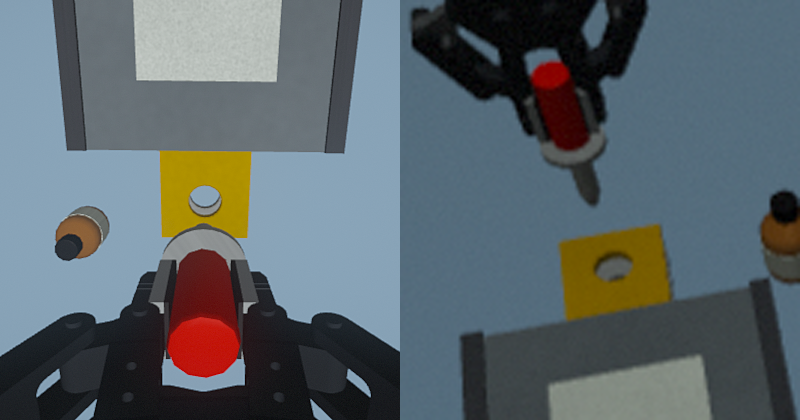

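The pin is gripped and upright, with its tip at wrist (284,226) against a predicted (284,228). I'll check the tip in the scene view at about (146,158) as well, then lower with a force guard.

```bash
python3 - <<'E'
from h import *
a=shot("scene");p=arr(bot.get_tcp_pos());print("tip",proj(a,p-[0,0,.069]))
f0=arr(bot.get_wrist_force())
x,y=.4927,-.2528
bot.movel((x,y,.175),max_speed=.12)
ok=True
for z in np.r_[np.arange(.165,.119,-.01),np.arange(.117,.1105,-.001)]:
    bot.movel((x,y,z),max_speed=.05)
    f=arr(bot.get_wrist_force())-f0
    if np.linalg.norm(f)>6: ok=False;break
print(ok,z,f.round(1),bot.get_tcp_pos(),bot.get_gripper_width(),bot.get_time_s())
e=shot("wrist","w4.png");a=shot("scene")
cv2.imwrite("pics/g2.png",np.hstack([e["px"][::1,80:480],cv2.resize(a["px"][110:250,90:224],(400,420),interpolation=cv2.INTER_CUBIC)])[:,:,::-1])
E
```

```text
tip [144.20387535 157.1195587 ]
False 0.114 [-2.2  1.   8.1] [ 0.49283919 -0.25288473  0.11436432] 0.023015391458378692 12.7417
```

View pics/g2.png

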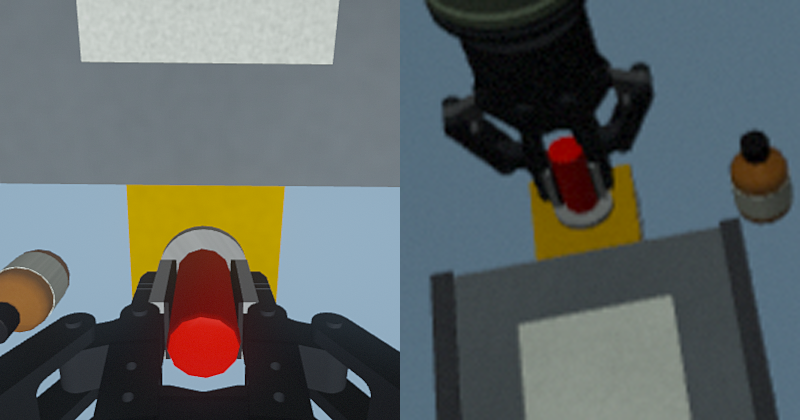

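The collar met the tongue at TCP z = 0.114, exactly the home height, and the picture shows it sitting flat on the tongue. Now I release, back off and check.

```bash
python3 - <<'E'
from h import *
bot.move_gripper(.06);bot.pause(.2)
p=arr(bot.get_tcp_pos());bot.movel((p[0],p[1],.26),max_speed=.15);bot.pause(.4)
e=shot("wrist","w5.png");a=shot("scene");b=shot("top")
A=blobs(a,(0,130,60),(8,255,255));print(A,proj(a,(.4928,-.2529,.133)),proj(a,(.4928,-.2529,.161)))
print(blobs(e,(0,130,60),(8,255,255)),proj(e,(.4928,-.2529,.161)),bot.get_time_s())
print([q[0] for q in blobs(a,(100,110,50),(125,255,255))])
cv2.imwrite("pics/g3.png",np.hstack([e["px"][::1,80:480],cv2.resize(a["px"][110:250,90:224],(400,420),interpolation=cv2.INTER_CUBIC)])[:,:,::-1])
E
```

```text
[([144.9, 164.3], [140, 156, 11, 24, 143])] [147.76144381 168.03990355] [144.68820442 158.87233686]
[([283.3, 205.0], [267, 182, 33, 46, 1204])] [284.00382821 213.20154889] 15.1583
[[5.3, 10.3], [39.8, 25.7], [27.8, 52.7], [14.2, 82.8], [4.7, 114.9], [409.8, 189.0], [369.0, 272.0]]
```

View pics/g3.png

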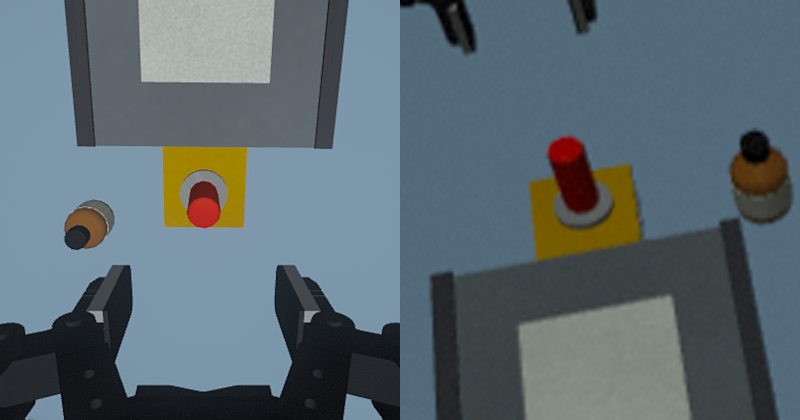

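The pin stands upright with its collar flat on the tongue; the knob top is at wrist (283,212) against an expected (284,213). The jar and the short pin haven't moved.

```bash
python3 -c "
from plant import bot
print(bot.finish_job())"
```

```text
the job is handed in; nothing more can be done
None
```

The red-knobbed pin is in the lid hole with its collar flat on the tongue and the gripper clear. The jar and the blue pin weren't moved, and the job was handed in at about 15 s of the 35 s limit.

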